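# Clear a drilled-out boot panel and dump the rivet heads with the pedal

### The job

Clear the car panel: first put every socket and the bit box (whichever are there) in the steel tool tray, then take the scraper block and sweep all the loose rivet heads over the panel's open edge into the chute, without pinching them in your fingers. Then press the red pedal right down to its stop for a moment so that every head drops into the yellow waste tray, and let it up again; the scraper block must end standing on the middle of its green mat, and the phone, tape and pliers stay where they are.

Things in the scene. Friction and masses are not known exactly. Their poses are not given: they have to be found in the camera images.
- station: Fixed stand with a dark blue car floor panel. Origin: on the bench (height 0) below the panel; frame axes along the panel's sides, z up. The flat top lies 100 mm above the origin and spans x -110 to +110, y -150 to +165 mm; a rim 14 mm high, 4 mm thick stands outside x = -110, x = +110 and y = +165. The side y = -150 is open and leads to the chute. Ribs are only colour.
- chute (a point): Middle of the chute's floor, a clear drop flap, 4 mm lower than the panel's top; axes as the station's, at its (0, -189, 96) mm. The floor spans 222 (x) x 76 mm (y) from the panel's open edge; clear walls at both x ends and at the outer side rise to 24 mm above the panel. The pedal swings the outer edge down 1.1 rad (hinge at the panel's edge); what lies on it drops into the waste tray.
- waste (a point): Middle of the floor of the fixed yellow waste tray under the chute; axes as the station's, at its (0, -213, 4) mm. Inside 244 (x) x 144 mm (y), walls 40 mm above the bench.
- pedal_pad (a point): Middle of the top of the ribbed black rubber pad (70 x 82 mm) on the red pedal, where to press, 120 mm from the pedal's hinge along the plate. At rest it stands about 73 mm above the bench; pressed fully it is 38 mm above it, and has moved about 8 mm away from the hinge.
- pedal (a joint): Angle of the hinged spring pedal (red plate 160 x 90 mm on a steel base plate 180 x 110 mm standing on the bench): 0 up, 0.30 rad fully down on its stop. A downward push on the pad turns it down; it takes about 4 N to start and 9 N to hold at the stop, and springs back up when let go. It is linked to the chute's drop flap (the flap opens 3.67 times the pedal's angle).
- scraper: Scraper block, standing upright: orange base 110 (x) x 44 (y) x 22 mm (z), and on it a wooden grip 80 (x) x 24 (y) mm, from 22 to 64 mm above the underside. Origin: centre of its underside. About 0.15 kg. Its long side (x) sweeps; grip it across y.
- mat: Fixed green mat for the scraper, 130 (x) x 90 (y) x 4 mm, on the bench. Origin: centre of its underside.
- tool_tray: Fixed open steel tool tray on the bench, 136 x 136 x 20 mm outside, walls and floor 3 mm. Origin: centre of its underside.
- bitbox: Red bit box, 50 (x) x 30 (y) x 32 mm high, 70 g. Origin: centre of its underside. May be absent.
- socket1: Steel socket with a blue band, upright solid cylinder 30 mm across, 32 mm high, 80 g. Origin: centre of its underside. May be absent.
- socket2: Steel socket with a yellow band, upright solid cylinder 30 mm across, 32 mm high, 80 g. Origin: centre of its underside. May be absent.
- socket3: Steel socket with a green band, upright solid cylinder 30 mm across, 32 mm high, 80 g. Origin: centre of its underside. May be absent.
- socket4: Steel socket with a red band, upright solid cylinder 30 mm across, 32 mm high, 80 g. Origin: centre of its underside. May be absent.
- head1: Loose drilled-off rivet head, silvery disc 20 mm across and 6 mm thick, 15 g. Origin: centre of its underside. May be absent.
- head2: Loose drilled-off rivet head, silvery disc 20 mm across and 6 mm thick, 15 g. Origin: centre of its underside. May be absent.
- head3: Loose drilled-off rivet head, silvery disc 20 mm across and 6 mm thick, 15 g. Origin: centre of its underside. May be absent.
- head4: Loose drilled-off rivet head, silvery disc 20 mm across and 6 mm thick, 15 g. Origin: centre of its underside. May be absent.
- head5: Loose drilled-off rivet head, silvery disc 20 mm across and 6 mm thick, 15 g. Origin: centre of its underside. May be absent.
- head6: Loose drilled-off rivet head, silvery disc 20 mm across and 6 mm thick, 15 g. Origin: centre of its underside. May be absent.
- head7: Loose drilled-off rivet head, silvery disc 20 mm across and 6 mm thick, 15 g. Origin: centre of its underside. May be absent.
- phone: Black phone lying flat, 75 x 150 x 9 mm. Loose; not part of the job, to be left where it is.
- tape: Roll of blue tape lying flat, 100 mm across, 24 mm high. Loose; not part of the job, to be left where it is.
- pliers: Pliers with blue handles lying flat, about 140 mm long, 16 mm high. Loose; not part of the job, to be left where it is.

How it is judged:
By the outcome, as a careful person would: the job done as asked, in the order asked, and still so for the second after the job is handed in, with the robot touching nothing.
Of socket1, socket2, socket3, socket4, bitbox only 3 to 5 are there at a start; the rules pass over those that are not, and their reading is None.
Of head1, head2, head3, head4, head5, head6, head7 only 5 to 7 are there at a start; the rules pass over those that are not, and their reading is None.
At some moment in a run one of scraper, socket1, socket2, socket3, socket4, bitbox, head1, head2, head3 may be knocked a few centimetres aside while the robot is not near it.
Once in a run the grip may slacken for a moment while it holds something.
It also fails if it takes over 210 s, if anything falls off the work surface, if the arm or the gripper's body presses on something with over 40 N, if the wrist force passes 120 N, or if a joint passes its speed limit or range.

### The arm

A 6-joint arm with a two-finger parallel gripper is mounted at the origin on the work surface. World frame = base frame: x ahead of the robot, y to its left, z up, the work surface at z = 0. Lengths are in mm, angles in rad, forces in N, time in s.
With the tool pointing down it reaches from about 275 to 825 mm from the base axis. Payload 4.9 kg.
Tool frame: the origin (TCP) lies on the centre line of the jaws, within the pads' length; the fingertips stand 19 mm ahead of it and the grasp point (between the pads) is the TCP; z points along the fingers, y is the line along which they close (so a half turn about z gives the same grasp; the last joint's range is limited). The gripper opens to 85 mm and grips with 20 to 120 N. Pads are 22 mm wide; open, the fingers measure 114 mm over their backs; the gripper's body (76 mm by 85 mm) begins 54 mm behind the grasp point. The pads swing forward as they close: fully open they stand 13 mm farther back than shut.
Start: joints at [-1.429, 0.326, -0.193, 1.052, 0, 1.437], TCP at [149.786, -529.229, 250.281] pointing down, gripper open.
Joint ranges: [-2.65, 2.65], [-0.97, 1.79], [-1.3, 1.35], [-1.93, 2.1], [-1.47, 1.37], [-3.14, 3.14]. Speed limits (rad/s): [2.57, 2.57, 3.14, 3.14, 3.14, 3.14].

### API

Orientations are given as a unit quaternion [w, x, y, z].
In Python, from rig import sense, capture, close_job gives the robot as it stands.
- The arm moves only by the shell command python3 -m pendant 'ROWS'. ROWS is text: rows parted by semicolons, each of 7 numbers parted by spaces: the shift along the world's x, y, z as a fraction of full scale, then the turn, a rotation vector about the world's x, y, z as a fraction of full scale, then the opening, from -1 (shut) to 1 (fully open). In form: tx ty tz wx wy wz fingers; .... A call has 1 to 5 rows; each row shifts and turns the commanded pose from where the row before left it; what a row does not reach is not made up. Full scale, the value 1, is 30 mm for a shift and 8 degrees for a turn. A row lasts 1/8 s, in which the tool goes at most 62.5 mm and 10.7 degrees, less where a joint would pass 70% of its speed; a pose out of reach is approached as far as the arm can. A call with a number of a shift or a turn outside -1 to 1 is refused whole. A call with a gripper value outside its range is refused whole. The fingers move at their own pace and stop on an object; the grip force is fixed at half the most. Time passes only in rows, so rows that do not move let the fingers close. It gives the time, the measured TCP pose, the force, the opening and the grip force at its end, in the units of the state.
- sense(): the state, without advancing time (a new reading comes with each control period).
- capture(name): name is "scene" or "top"; returns a dict with "img" (400x640x3 uint8, red, green, blue), "K" (3x3 intrinsics, pixels), "rvec" (rotation vector, rad) and "tvec" (3), from world to camera coordinates, as OpenCV has them. Camera axes: x right, y down, z forward; pixel columns grow to the right and rows downward; lengths in mm; the calibration is good to about 2 mm. A picture is of the moment at which its call begins. There is no depth.
- close_job(): hands the job in; it is judged then, once.
The state is a dict: "t": time; "qpos": joint angles; "qd": joint speeds; "joint_efforts": joint torques, N m; "tool_pos": TCP position; "tool_rot": TCP orientation; "wrist_force": force on the tool from outside, world axes, zero at the start; "moment": the same for the moment, N m; "grip_width": opening from 0.0 (shut) to 1.0 (fully open); "gripper_force": force on a finger pad.
Only numpy, scipy, OpenCV 4.12 (cv2) and the standard library are available. Lean on these libraries where they do the work, as an engineer would, in place of code of your own. Each camera call takes 0.05 s, during which the arm holds its last target. There are 200 camera calls.

## Working session

There is one attempt and no reset: what is moved stays moved. The work goes in short steps, Python scripts to look and compute and a shell command to move; the robot and the scene stay as the last step left them, time stands still between calls to the robot, and variables do not carry over. Pictures are saved under pics/ and viewed, at most 16 in all, crops included, and the job is handed in when it is done.

```bash
ls; mkdir -p pics
cat > h.py <<'E'
import numpy as np, cv2
from rig import sense, capture
def snap(n,f=None,crop=None,s=1):
    c=capture(n); im=c["img"][:,:,::-1]
    if crop: x0,y0,x1,y1=crop; im=im[y0:y1,x0:x1]
    if f: cv2.imwrite("pics/"+f+".png",cv2.resize(im,None,fx=s,fy=s,interpolation=cv2.INTER_CUBIC))
    np.save(n+".npy",c,allow_pickle=True); return c
def load(n): return np.load(n+".npy",allow_pickle=True).item()
def ray(c,uv,z):
    R=cv2.Rodrigues(np.array(c["rvec"],float))[0]; t=np.array(c["tvec"],float).ravel()
    d=R.T@np.linalg.inv(c["K"])@np.array([uv[0],uv[1],1.]); o=-R.T@t
    return o+d*(z-o[2])/d[2]
def proj(c,P): return cv2.projectPoints(np.array(P,float).reshape(-1,1,3),np.array(c["rvec"],float),np.array(c["tvec"],float),np.array(c["K"],float),None)[0].reshape(-1,2)
E
python3 -c "
from h import *
snap('top','t0',None,1.25);snap('scene','s0',None,1.25);print(sense())"
```

```text
pics
{'t': 0.1, 'qpos': array([-1.42922286e+00,  3.26859570e-01, -1.93503800e-01,  1.05203546e+00,
        3.49634303e-05,  1.43661497e+00]), 'qd': array([ 9.10307200e-05, -3.09840073e-04,  1.81352650e-03,  1.03822626e-03,
       -5.03111430e-04,  1.96958885e-04]), 'joint_efforts': array([-1.21498565e-04, -4.44239366e+01,  2.63038641e+01,  7.94329826e-03,
       -1.53196702e-04,  9.86941387e-06]), 'tool_pos': array([ 149.70762333, -528.69838928,  249.57812998]), 'tool_rot': array([-8.01310783e-04,  9.90509641e-01,  1.37440925e-01,  1.45201280e-05]), 'wrist_force': array([-0.14776978, -0.69541265,  0.02458134]), 'moment': array([ 0.01886619, -0.01443463,  0.05606561]), 'gripper_force': 0.0, 'grip_width': 1.0041973460491858}
```

View pics/t0.png

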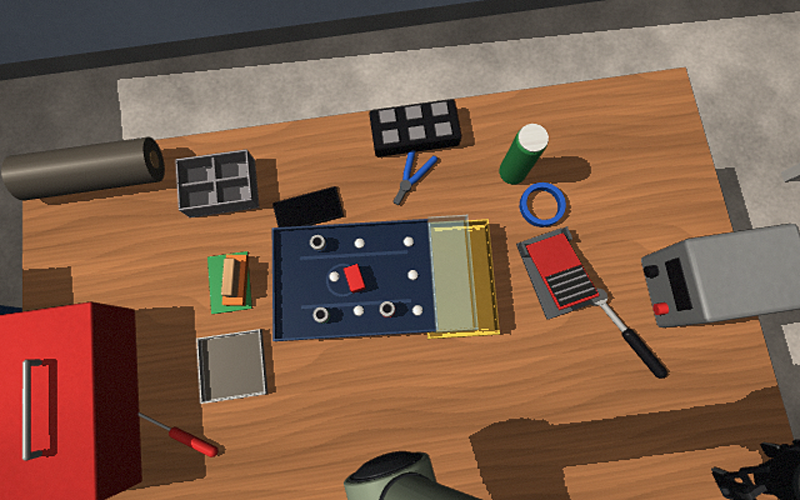

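View pics/s0.png

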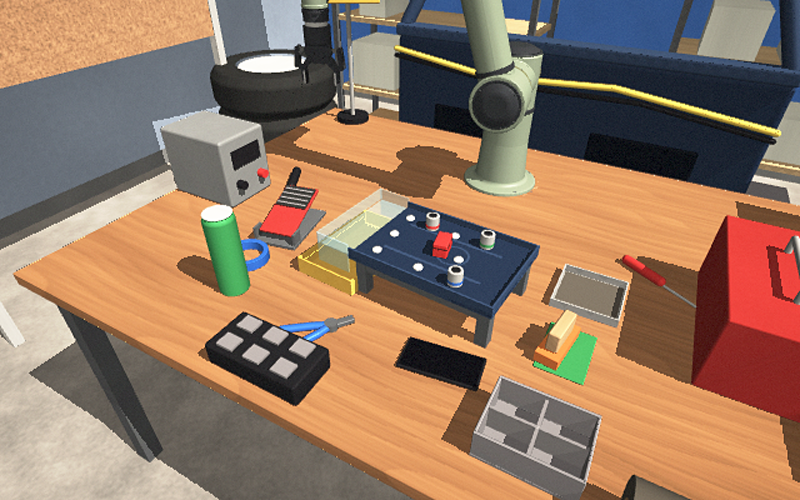

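The top view shows the panel in the centre with three sockets, the red box and six heads. The mat and scraper are at about (230,280), the tool tray at (233,366) and the pedal at (565,270). Next I'll take enlarged crops.

```bash
python3 -c "
from h import *
im=load('top')['img'][:,:,::-1]
def cr(f,x0,y0,x1,y1,s): cv2.imwrite('pics/'+f+'.png',cv2.resize(im[y0:y1,x0:x1],None,fx=s,fy=s,interpolation=cv2.INTER_CUBIC))
cr('c1',210,165,410,280,4); cr('c2',150,190,230,330,4);cr('c3',400,170,500,270,5)"
```

```text
(no output)
```

View pics/c1.png

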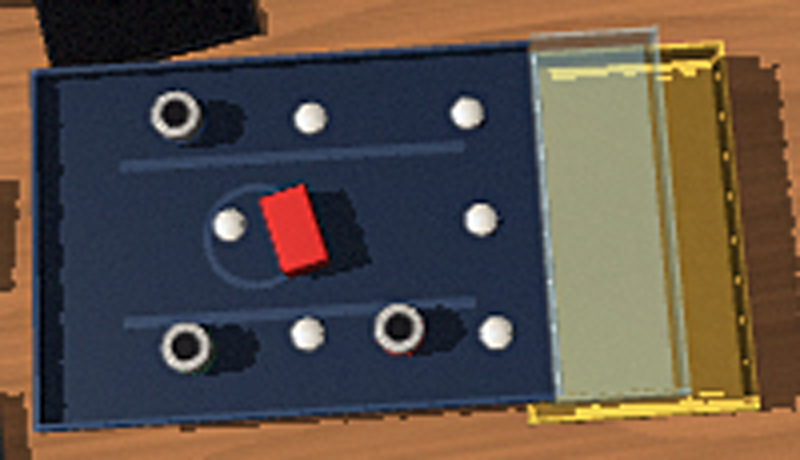

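View pics/c2.png

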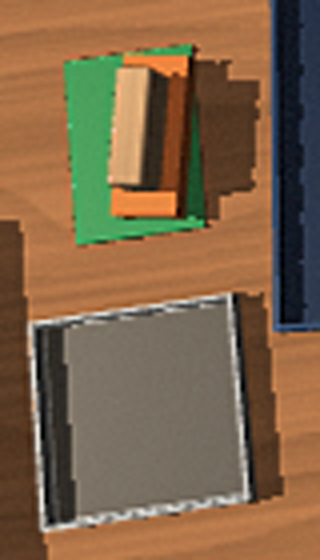

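View pics/c3.png

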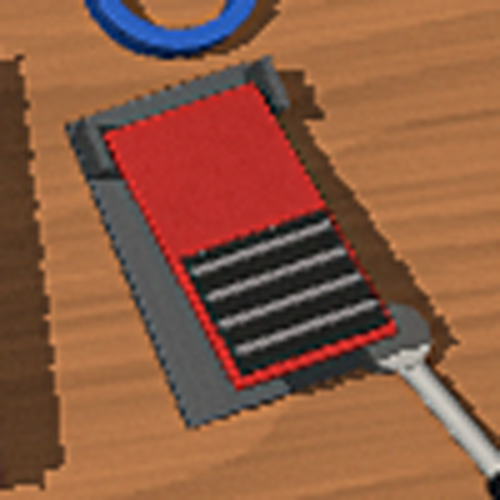

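The crops give clear pixel positions:
- **Panel (c1):** sockets at (175,115), (186,346) and (399,328). The box top spans (260,197)–(327,262). Heads are at (310,118), (467,112), (229,224), (481,219), (307,334) and (496,333).
- **Left side (c2):** the mat, scraper and tool tray are all clear.
- **Right side (c3):** the pedal pad corners are at (182,258), (330,212), (395,330) and (238,385).

```bash
cat > m.py <<'E'
from h import *
np.set_printoptions(precision=1,suppress=True)
c=load('top')
C1=lambda p:(210+p[0]/4-.375,165+p[1]/4-.375); C2=lambda p:(150+p[0]/4-.375,190+p[1]/4-.375); C3=lambda p:(400+p[0]/5-.4,170+p[1]/5-.4)
W=lambda f,p,z: ray(c,f(p),z)[:2]
# station rigid fit
px=[(33,72),(38,430),(528,43),(553,400)]; loc=np.array([(-0,0)]*0+[(114,169),(-114,169),(114,-150),(-114,-150)],float)
w=np.array([W(C1,p,114) for p in px])
def fit(loc,w):
    a,b=loc-loc.mean(0),w-w.mean(0); th=np.arctan2((a[:,0]*b[:,1]-a[:,1]*b[:,0]).sum(),(a*b).sum())
    R=np.array([[np.cos(th),-np.sin(th)],[np.sin(th),np.cos(th)]]); t=w.mean(0)-R@loc.mean(0); return th,R,t,w-(loc@R.T+t)
th,R,t,r=fit(loc,w); print('station',np.degrees(th),t,r.tolist())
S=lambda p:R.T@(p-t)
for n,p,z in [('sA',(175,114),132),('sB',(186,346),132),('sC',(399,327),132)]+[('h',p,106) for p in [(310,118),(467,112),(229,224),(481,219),(307,334),(496,333)]]:
    q=W(C1,p,z); print(n,q,S(q))
b=np.array([W(C1,p,132) for p in [(260,197),(304,184),(327,262),(286,275)]]); print('box',b.mean(0),S(b.mean(0)),b.tolist(),np.degrees(np.arctan2(*(b[0]+b[1]-b[2]-b[3])[::-1])))
m=np.array([W(C2,p,4) for p in [(64,62),(193,45),(207,226),(78,244)]]); print('mat',m.mean(0),m.tolist())
tt=np.array([W(C2,p,20) for p in [(31,324),(234,294),(251,500),(44,530)]]); print('tray',tt.mean(0),tt.tolist())
g=np.array([W(C2,p,68) for p in [(116,67),(155,67),(148,187),(109,184)]]); print('grip',g.mean(0),g.tolist())
o=np.array([W(C2,p,26) for p in [(193,56),(182,217),(111,216),(123,55)]]); print('base',o.mean(0),o.tolist())
pd=np.array([W(C3,p,z) for p,z in [((182,258),62),((330,212),62),((395,330),84),((238,385),84)]]); print('pad',pd.mean(0),pd.tolist())
E
python3 m.py
```

```text
station -4.99955023425985 [557.1  50.4] [[-1.4320147819323665, -1.1967972550013144], [1.2788104932744204, -2.5785803391370905], [-0.9429268866416578, 1.6522996420048486], [1.096131175299604, 2.1230779521334995]]
sA [638.9 118.8] [75.6 75.2]
sB [495.1 128.5] [-68.5  72.4]
sC [487.6  -0.4] [-64.7 -56.7]
h [630.2  37.3] [74.  -6.6]
h [619.4 -62.4] [  71.9 -106.9]
h [569.8  96.7] [ 8.7 47.2]
h [549.7 -60.8] [   2.4 -111.4]
h [494.1  57.1] [-63.3   1.1]
h [477.6 -59.1] [ -69.6 -116.1]
box [556.2  54.7] [-1.3  4.2] [[579.1770206234021, 72.95663082202297], [583.2762625438003, 45.11445354198865], [533.2473981361418, 37.4809222816245], [529.0007973653101, 63.25237505417737]] 9.816302095768851
mat [608.  338.1] [[672.5997336219924, 383.11918699310047], [671.5056298621002, 292.7173883194437], [543.6372633882852, 294.0840734391828], [544.2800931581207, 382.4864267829363]]
tray [426.5 344. ] [[493.5300767302823, 411.58427369587633], [493.48767537653214, 275.69759574362126], [359.07550491321706, 276.8040265420636], [359.95658858495074, 411.885545113403]]
grip [607.5 319. ] [[648.1427078731624, 326.40294845517934], [644.3808254549067, 300.975608257176], [565.856686373106, 311.89468856867666], [571.5109931773939, 336.7916904187007]]
base [607.6 319.3] [[658.3033802832399, 287.2652247587036], [549.1754288622476, 304.0547263357893], [556.8319978402676, 351.26547065085276], [666.0390018925291, 334.7649226991984]]
pad [ 482.8 -383.8] [[510.9241736216097, -337.9585783847762], [523.5689468122013, -420.21184487367026], [456.1615701233899, -431.05403574574234], [440.4163596794822, -345.9264937734842]]
```

```bash
R='python3 -m pendant'
python3 -m pendant '.62 .97 -.08 0 0 -.65 .2;.62 .97 -.08 0 0 -.65 .2;.62 .97 -.08 0 0 -.65 .2;.62 .97 -.08 0 0 -.65 .2;.62 .97 -.08 0 0 0 .2'
python3 -m pendant '.62 .97 -.08 0 0 0 .2;.62 .97 -.08 0 0 0 .2;.62 .97 -.08 0 0 0 .2;.62 .97 -.08 0 0 0 .2;.62 .97 -.08 0 0 0 .2'
python3 -m pendant '.62 .97 -.08 0 0 0 .2;.62 .97 -.08 0 0 0 .2;.62 .97 -.08 0 0 0 .2;.62 .97 -.08 0 0 0 .2;.62 .97 -.08 0 0 0 .2'
python3 -m pendant '.62 .97 -.08 0 0 0 .2;.62 .97 -.08 0 0 0 .2;.62 .97 -.08 0 0 0 .2;0 0 0 0 0 0 .2;0 0 0 0 0 0 .2'
```

```text
t: 0.72
tool_pos: [243.2, -382.5, 237.9]
tool_rot: [-0.0, 0.999, -0.044, -0.0]
wrist_force: [-0.0, -0.4, 0.4]
grip_width: 0.6
gripper_force: 0.0
t: 1.35
tool_pos: [336.1, -237.0, 226.0]
tool_rot: [-0.0, 0.999, -0.044, -0.0]
wrist_force: [1.3, -0.3, 0.2]
grip_width: 0.6
gripper_force: 0.0
t: 1.98
tool_pos: [429.1, -91.6, 214.0]
tool_rot: [-0.0, 0.999, -0.044, -0.0]
wrist_force: [0.5, -0.7, 0.2]
grip_width: 0.604
gripper_force: 0.0
t: 2.6
tool_pos: [484.0, -5.6, 206.7]
tool_rot: [0.0, 0.999, -0.043, -0.001]
wrist_force: [-1.1, -0.4, -0.0]
grip_width: 0.598
gripper_force: 0.0
```

```bash
python3 -m pendant '.12 .17 0 0 0 0 .2;0 0 -.8 0 0 0 .2;0 0 -.8 0 0 0 .2;0 0 -.85 0 0 0 .2;0 0 0 0 0 0 .2'
python3 -m pendant '0 0 0 0 0 0 -1;0 0 0 0 0 0 -1;0 0 0 0 0 0 -1;0 0 0 0 0 0 -1'
python3 -m pendant '0 0 .5 0 0 0 -1;0 0 .9 0 0 0 -1;0 0 .9 0 0 0 -1'
```

```text
t: 3.22
tool_pos: [486.6, -0.6, 132.3]
tool_rot: [-0.0, 0.999, -0.044, -0.002]
wrist_force: [0.1, 0.3, 0.2]
grip_width: 0.603
gripper_force: 0.0
t: 3.72
tool_pos: [489.2, -0.6, 135.0]
tool_rot: [0.0, 0.999, -0.044, 0.001]
wrist_force: [-0.5, -0.7, 6.3]
grip_width: 0.324
gripper_force: 59.3
t: 4.1
tool_pos: [488.1, -0.3, 204.1]
tool_rot: [-0.0, 0.999, -0.044, 0.0]
wrist_force: [-0.0, 0.5, -1.5]
grip_width: 0.328
gripper_force: 59.2
```

```bash
python3 -m pendant '-.29 .94 0 0 0 0 -1;-.29 .94 0 0 0 0 -1;-.29 .94 0 0 0 0 -1;-.29 .94 0 0 0 0 -1;-.29 .94 0 0 0 0 -1'
python3 -m pendant '-.29 .94 0 0 0 0 -1;-.29 .94 0 0 0 0 -1;-.29 .94 0 0 0 0 -1;-.29 .94 0 0 0 0 -1;-.29 .94 0 0 0 0 -1'
python3 -m pendant '-.29 .94 0 0 0 0 -1;0 0 -.9 0 0 0 -1;0 0 -.9 0 0 0 -1;0 0 -.9 0 0 0 -1;0 0 -.9 0 0 0 -1'
python3 -m pendant '0 0 -.9 0 0 0 -1;0 0 -.7 0 0 0 -1;0 0 -.2 0 0 0 -1;0 0 0 0 0 0 -1'
```

```text
t: 4.72
tool_pos: [441.4, 81.7, 202.4]
tool_rot: [-0.024, 1.0, -0.006, -0.0]
wrist_force: [0.2, 0.6, -0.4]
grip_width: 0.329
gripper_force: 59.2
t: 5.35
tool_pos: [402.0, 140.4, 202.6]
tool_rot: [-0.057, 0.997, 0.043, -0.003]
wrist_force: [0.1, -0.7, -1.8]
grip_width: 0.324
gripper_force: 59.2
t: 5.98
tool_pos: [395.6, 151.2, 93.9]
tool_rot: [-0.063, 0.997, 0.052, -0.004]
wrist_force: [0.4, 0.8, -1.0]
grip_width: 0.324
gripper_force: 59.2
t: 6.48
tool_pos: [395.5, 151.0, 40.6]
tool_rot: [-0.063, 0.997, 0.052, -0.004]
wrist_force: [0.6, -0.3, -0.2]
grip_width: 0.321
gripper_force: 59.2
```

```bash
python3 -c "
from h import *
s=sense();print(s['qpos'],s['qd'],s['wrist_force'],s['tool_pos'])"
```

```text
[ 0.10348102  0.37887919 -0.79123937  0.4023274   0.12596072  3.14059577] [-4.70565987e-04 -1.83584586e-02  9.33078052e-03  5.90799018e-03
  3.39952126e-04  4.32494132e-05] [ 0.62817897 -0.25983862 -0.1677391 ] [395.46806645 151.01196465  40.62697614]
```

```bash
python3 -m pendant '0 0 .9 0 0 0 -1;0 0 1 0 0 0 -1;0 0 1 0 0 0 -1;0 0 1 0 0 0 -1;0 0 1 0 0 0 -1'
python3 -m pendant '0 0 1 0 0 0 -1;0 0 0 0 0 0 -1'
cat >> h.py <<'E'
from scipy.spatial.transform import Rotation as Ro
def go(x,y,z,psi):
    "rotation (units of 8 deg): first levelling rotvec, then z turn; shift in 30 mm units"
    s=sense(); w,a,b,c_=s['tool_rot']; R=Ro.from_quat([a,b,c_,w]); M=R.as_matrix()
    cz=M[:,2]; ax=np.cross(cz,[0,0,-1]); n=np.linalg.norm(ax); lev=Ro.from_rotvec(ax/n*np.arcsin(n)) if n>1e-4 else Ro.identity()
    X=(lev*R).as_matrix()[:,0]; cur=np.degrees(np.arctan2(X[1],X[0]))
    print('pos',s['tool_pos'].round(1),'q6',s['qpos'][5].round(2),'F',s['wrist_force'].round(1),'w',round(s['grip_width']*85,1),'psi',cur.round(1),'\nlevel',(lev.as_rotvec(degrees=True)/8).round(2),'turn',((psi-cur+180)%360-180).round(1)/8,'shift',((np.array([x,y,z])-s['tool_pos'])/30).round(2))
E
python3 -c "
from h import *
go(391.5,311,190,175)"
```

```text
t: 7.1
tool_pos: [395.8, 151.0, 189.8]
tool_rot: [-0.063, 0.997, 0.052, -0.003]
wrist_force: [-0.2, 0.7, -0.3]
grip_width: 0.323
gripper_force: 59.3
t: 7.35
tool_pos: [397.4, 151.2, 220.5]
tool_rot: [-0.063, 0.997, 0.052, -0.001]
wrist_force: [0.0, -0.5, -1.2]
grip_width: 0.325
gripper_force: 59.3
pos [397.4 151.2 220.5] q6 3.14 F [ 0.  -0.5 -1.2] w 27.6 psi 6.0 
level [-0.9  -0.06 -0.  ] turn 21.125 shift [-0.2   5.33 -1.02]
```

```bash
python3 -m pendant '0 0 0 0 0 .99 -1;0 0 0 -.9 -.06 0 -1;0 0 0 0 0 .99 -1;0 0 0 0 0 .99 -1;0 0 0 0 0 .99 -1'
python3 -m pendant '0 0 0 0 0 .99 -1;0 0 0 0 0 .99 -1;0 0 0 0 0 .99 -1;0 0 0 0 0 .99 -1;0 0 0 0 0 .99 -1'
python3 -m pendant '0 0 0 0 0 .99 -1;0 .5 0 0 0 .99 -1;0 .5 0 0 0 .99 -1;0 .5 0 0 0 .99 -1;0 .5 0 0 0 .99 -1'
python3 -m pendant '0 .5 0 0 0 .99 -1;0 .5 0 0 0 .99 -1;0 .5 0 0 0 .99 -1;0 .5 0 0 0 .99 -1;0 .5 0 0 0 .99 -1'
python3 -m pendant '0 .5 0 0 0 .99 -1;0 .3 0 0 0 .99 -1;0 0 0 0 0 .99 -1;0 0 0 0 0 0 -1' | head -3
python3 -c "
from h import *
go(391.5,311,38,180)"
```

```text
t: 7.98
tool_pos: [394.9, 150.9, 216.9]
tool_rot: [0.003, 0.946, 0.324, -0.012]
wrist_force: [0.1, -0.3, -0.1]
grip_width: 0.323
gripper_force: 59.5
t: 8.6
tool_pos: [395.0, 150.8, 217.0]
tool_rot: [0.006, 0.78, 0.625, -0.01]
wrist_force: [-0.4, -0.4, -0.6]
grip_width: 0.325
gripper_force: 59.5
t: 9.22
tool_pos: [395.0, 211.2, 216.9]
tool_rot: [0.009, 0.522, 0.853, -0.007]
wrist_force: [0.2, -0.6, -0.9]
grip_width: 0.322
gripper_force: 59.4
t: 9.85
tool_pos: [395.0, 286.1, 216.9]
tool_rot: [0.011, 0.203, 0.979, -0.003]
wrist_force: [0.1, 0.4, -1.0]
grip_width: 0.324
gripper_force: 59.4
t: 10.35
tool_pos: [395.0, 309.7, 216.9]
tool_rot: [0.011, -0.0, 1.0, -0.001]
pos [395.  309.7 216.9] q6 0.52 F [ 0.1 -0.4 -0.6] w 27.5 psi -180.0 
level [0.02 0.16 0.  ] turn -0.0 shift [-0.12  0.04 -5.96]
```

```bash
python3 -m pendant '-.12 .04 -.7 0 .16 0 -1;0 0 -1 0 0 0 -1;0 0 -1 0 0 0 -1;0 0 -1 0 0 0 -1;0 0 -1 0 0 0 -1'
python3 -m pendant '0 0 -.8 0 0 0 -1;0 0 -.4 0 0 0 -1;0 0 0 0 0 0 -1'
python3 -m pendant '0 0 0 0 0 0 .0;0 0 0 0 0 0 .0;0 0 .5 0 0 0 .0;0 0 1 0 0 0 0;0 0 1 0 0 0 .1'
python3 -m pendant '0 0 1 0 0 0 .2;.3 -1 1 0 0 0 .2;.5 -1 .6 0 0 0 .2;.5 -1 0 0 0 0 .2;.5 -1 0 0 0 0 .2'
python3 -m pendant '.5 -1 0 0 0 0 .2;.5 -.9 0 0 0 0 .2;.5 0 0 0 0 0 .2;.3 0 0 0 0 0 .2'
python3 -c "
from h import *
go(495.1,128.5,133,175);snap('top','t1',(150,165,410,325),3)"
```

```text
t: 10.98
tool_pos: [391.0, 310.4, 74.2]
tool_rot: [-0.001, -0.0, 1.0, -0.001]
wrist_force: [0.5, 0.8, -0.8]
grip_width: 0.324
gripper_force: 59.4
t: 11.35
tool_pos: [391.2, 310.5, 39.5]
tool_rot: [-0.001, -0.001, 1.0, -0.001]
wrist_force: [-0.2, -0.9, -0.7]
grip_width: 0.328
gripper_force: 59.6
t: 11.98
tool_pos: [392.1, 311.1, 117.5]
tool_rot: [0.001, -0.001, 1.0, -0.001]
wrist_force: [0.2, 0.6, 0.2]
grip_width: 0.548
gripper_force: 0.0
t: 12.6
tool_pos: [446.7, 190.3, 195.4]
tool_rot: [0.002, -0.001, 1.0, -0.0]
wrist_force: [-0.0, 0.7, -0.8]
grip_width: 0.597
gripper_force: 0.0
t: 13.1
tool_pos: [501.0, 134.4, 194.4]
tool_rot: [0.001, -0.001, 1.0, -0.001]
wrist_force: [-0.2, 1.1, -0.6]
grip_width: 0.601
gripper_force: 0.0
pos [501.  134.4 194.4] q6 0.12 F [-0.2  1.1 -0.6] w 51.1 psi -179.9 
level [0.01 0.02 0.  ] turn -0.6375 shift [-0.2  -0.2  -2.05]
```

View pics/t1.png

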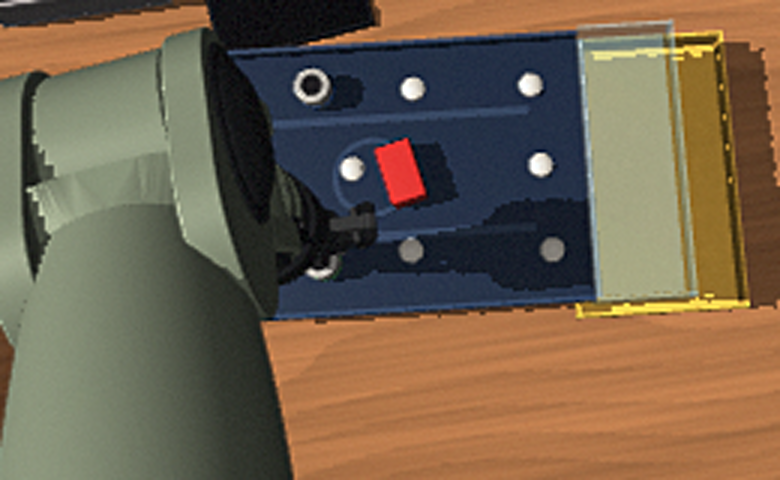

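The panel is unchanged with socket C gone, and the arm hides the tray. Next, socket B.

```bash
python3 -m pendant '-.2 -.2 0 0 0 -.64 .2;0 0 -.7 0 0 0 .2;0 0 -.7 0 0 0 .2;0 0 -.65 0 0 0 .2;0 0 0 0 0 0 .2'
python3 -m pendant '0 0 0 0 0 0 -1;0 0 0 0 0 0 -1;0 0 0 0 0 0 -1;0 0 0 0 0 0 -1'
python3 -m pendant '0 0 .5 0 0 0 -1;0 0 .9 0 0 0 -1;0 0 .9 0 0 0 -1;-.38 .92 0 0 0 .64 -1;-.38 .92 0 0 0 0 -1'
python3 -m pendant '-.38 .92 0 0 0 0 -1;-.38 .92 0 0 0 0 -1;-.38 .92 0 0 0 0 -1;-.38 .92 0 0 0 0 -1;-.38 .92 0 0 0 0 -1'
python3 -m pendant '-.38 .92 0 0 0 0 -1;-.38 .92 0 0 0 0 -1;0 0 0 0 0 0 -1;0 0 0 0 0 0 -1'
python3 -c "
from h import *
go(391.5,377,39,180); snap('scene','s1',(280,100,600,330),2.5)"
```

```text
t: 13.78
tool_pos: [492.3, 128.8, 131.0]
tool_rot: [-0.001, 0.043, 0.999, -0.001]
wrist_force: [0.1, 0.1, 1.0]
grip_width: 0.599
gripper_force: 0.0
t: 14.28
tool_pos: [494.7, 128.5, 133.2]
tool_rot: [0.001, 0.043, 0.999, -0.0]
wrist_force: [-1.2, 1.7, 5.8]
grip_width: 0.326
gripper_force: 59.3
t: 14.9
tool_pos: [471.4, 183.5, 202.4]
tool_rot: [0.001, -0.001, 1.0, -0.001]
wrist_force: [0.2, 0.8, 0.2]
grip_width: 0.327
gripper_force: 59.2
t: 15.52
tool_pos: [413.8, 322.0, 201.9]
tool_rot: [0.001, -0.001, 1.0, -0.001]
wrist_force: [-0.7, -0.4, -0.3]
grip_width: 0.324
gripper_force: 59.2
t: 16.02
tool_pos: [391.5, 376.0, 201.4]
tool_rot: [0.001, -0.001, 1.0, -0.001]
wrist_force: [-0.5, -0.2, -0.0]
grip_width: 0.323
gripper_force: 59.3
pos [391.5 376.  201.4] q6 0.63 F [-0.5 -0.2 -0. ] w 27.5 psi -179.9 
level [0.02 0.01 0.  ] turn -0.0125 shift [ 0.    0.03 -5.41]
```

View pics/s1.png

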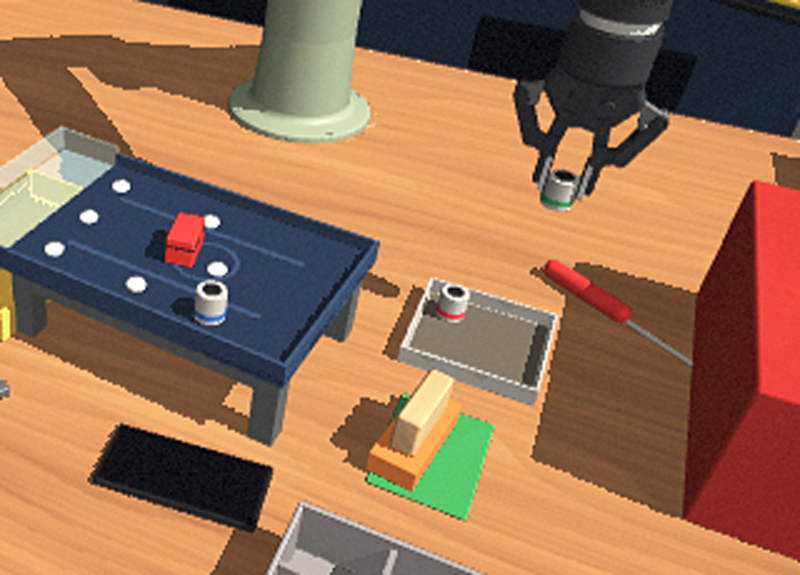

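The red-banded socket stands in the tray at (453,302), and the green one is held above it. Next I'll place it and fetch the blue one.

```bash
python3 -m pendant '0 .03 -.8 0 0 0 -1;0 0 -1 0 0 0 -1;0 0 -1 0 0 0 -1;0 0 -1 0 0 0 -1;0 0 -1 0 0 0 -1'
python3 -m pendant '0 0 -.6 0 0 0 -1;0 0 0 0 0 0 -1;0 0 0 0 0 0 0;0 0 0 0 0 0 .0;0 0 .5 0 0 0 .0'
python3 -m pendant '0 0 1 0 0 0 0;0 0 1 0 0 0 .1;0 0 1 0 0 0 .2;0 0 1 0 0 0 .2;0 0 1 0 0 0 .2'
python3 -m pendant '.91 -.95 0 0 0 -.64 .2;.91 -.95 0 0 0 0 .2;.91 -.95 0 0 0 0 .2;.91 -.95 0 0 0 0 .2;.91 -.95 0 0 0 0 .2'
python3 -m pendant '.91 -.95 0 0 0 0 .2;.91 -.95 0 0 0 0 .2;.91 -.95 0 0 0 0 .2;.91 -.95 0 0 0 0 .2;0 0 0 0 0 0 .2'
python3 -c "
from h import *
go(638.9,118.8,133,175); snap('scene','s2',(280,100,600,330),2.5)"
```

```text
t: 16.7
tool_pos: [392.1, 376.4, 56.5]
tool_rot: [0.001, -0.0, 1.0, -0.001]
wrist_force: [-0.0, 0.1, -0.8]
grip_width: 0.328
gripper_force: 59.3
t: 17.32
tool_pos: [390.9, 376.9, 54.4]
tool_rot: [-0.0, -0.001, 1.0, -0.001]
wrist_force: [-0.2, -0.2, -0.4]
grip_width: 0.502
gripper_force: 0.0
t: 17.95
tool_pos: [391.3, 377.4, 206.7]
tool_rot: [0.001, -0.001, 1.0, -0.0]
wrist_force: [0.6, 0.2, 0.2]
grip_width: 0.6
gripper_force: 0.0
t: 18.58
tool_pos: [528.8, 234.0, 205.8]
tool_rot: [0.001, 0.044, 0.999, -0.001]
wrist_force: [0.5, 0.5, 0.1]
grip_width: 0.601
gripper_force: 0.0
t: 19.2
tool_pos: [638.8, 118.6, 205.3]
tool_rot: [0.001, 0.045, 0.999, -0.001]
wrist_force: [-0.2, -0.4, -0.5]
grip_width: 0.6
gripper_force: 0.0
pos [638.8 118.6 205.3] q6 0.16 F [-0.2 -0.4 -0.5] w 51.0 psi 174.8 
level [0.01 0.02 0.  ] turn 0.025 shift [ 0.    0.01 -2.41]
```

View pics/s2.png

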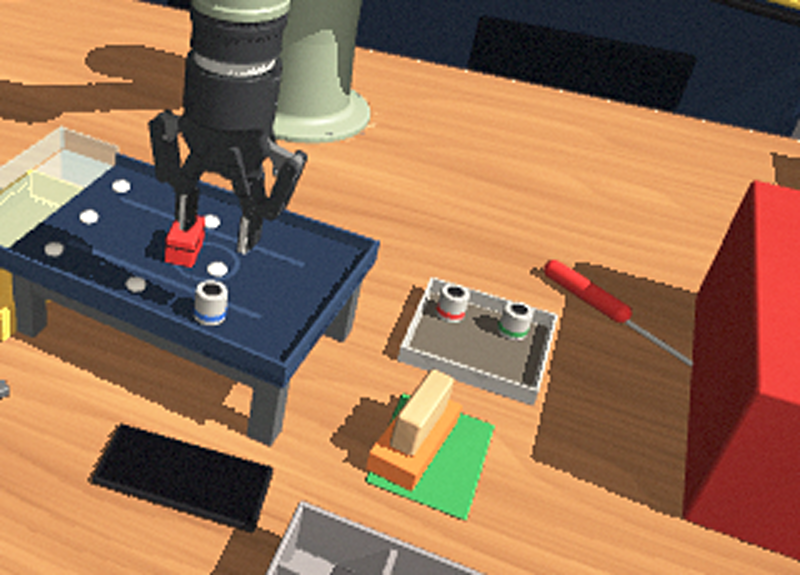

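Both sockets stand in the tray, and the gripper is above the blue-banded one.

```bash
python3 -m pendant '0 0 -.8 0 0 0 .2;0 0 -.8 0 0 0 .2;0 0 -.8 0 0 0 .2;0 0 0 0 0 0 -1;0 0 0 0 0 0 -1'
python3 -m pendant '0 0 0 0 0 0 -1;0 0 0 0 0 0 -1;0 0 0 0 0 0 -1;0 0 .5 0 0 0 -1;0 0 .9 0 0 0 -1'
python3 -m pendant '0 0 .9 0 0 0 -1;-.656 .956 0 0 0 .64 -1;-.656 .956 0 0 0 0 -1;-.656 .956 0 0 0 0 -1;-.656 .956 0 0 0 0 -1'
python3 -m pendant '-.656 .956 0 0 0 0 -1;-.656 .956 0 0 0 0 -1;-.656 .956 0 0 0 0 -1;-.656 .956 0 0 0 0 -1;-.656 .956 0 0 0 0 -1'
python3 -m pendant '0 0 0 0 0 0 -1'
python3 -c "
from h import *
go(461.5,377,38,180)"
```

```text
t: 19.88
tool_pos: [637.1, 121.6, 133.4]
tool_rot: [0.001, 0.043, 0.999, -0.001]
wrist_force: [0.3, 0.1, -0.8]
grip_width: 0.329
gripper_force: 59.1
t: 20.5
tool_pos: [636.4, 120.7, 174.3]
tool_rot: [-0.001, 0.044, 0.999, -0.001]
wrist_force: [0.0, -0.3, -0.4]
grip_width: 0.327
gripper_force: 59.2
t: 21.12
tool_pos: [558.0, 236.4, 202.4]
tool_rot: [0.001, -0.001, 1.0, -0.001]
wrist_force: [0.3, -0.0, -0.5]
grip_width: 0.326
gripper_force: 59.2
t: 21.75
tool_pos: [459.6, 380.0, 202.4]
tool_rot: [0.001, -0.001, 1.0, -0.0]
wrist_force: [0.3, 0.3, -0.4]
grip_width: 0.326
gripper_force: 59.2
t: 21.88
tool_pos: [458.8, 380.8, 202.2]
tool_rot: [0.001, -0.003, 1.0, -0.0]
wrist_force: [0.9, -0.2, -0.2]
grip_width: 0.329
gripper_force: 59.3
pos [458.8 380.8 202.2] q6 0.56 F [ 0.9 -0.2 -0.2] w 27.9 psi -179.7 
level [0.01 0.01 0.  ] turn -0.0375 shift [ 0.09 -0.13 -5.47]
```

```bash
python3 -m pendant '.09 -.13 -.8 0 0 0 -1;0 0 -1 0 0 0 -1;0 0 -1 0 0 0 -1;0 0 -1 0 0 0 -1;0 0 -1 0 0 0 -1'
python3 -m pendant '0 0 -.65 0 0 0 -1;0 0 0 0 0 0 -1;0 0 0 0 0 0 0;0 0 0 0 0 0 .0;0 0 .5 0 0 0 .0'
python3 -m pendant '0 0 1 0 0 0 0;0 0 1 0 0 0 .1;0 0 1 0 0 0 .2;0 0 1 0 0 0 .2;0 0 1 0 0 0 .2'
python3 -m pendant '.287 -.97 0 0 0 .61 .2;.287 -.97 0 0 0 .61 .2;.287 -.97 0 0 0 0 .2;.287 -.97 0 0 0 0 .2;.287 -.97 0 0 0 0 .2'
python3 -m pendant '.287 -.97 0 0 0 0 .2;.287 -.97 0 0 0 0 .2;.287 -.97 0 0 0 0 .2;.287 -.97 0 0 0 0 .2;.287 -.97 0 0 0 0 .2'
python3 -m pendant '.287 -.97 0 0 0 0 .2;0 0 0 0 0 0 .2'
python3 -c "
from h import *
go(556.2,54.7,133,189.8); snap('scene','s3',(280,100,600,330),2.5)"
```

```text
t: 22.5
tool_pos: [463.9, 374.5, 57.0]
tool_rot: [0.001, -0.0, 1.0, -0.001]
wrist_force: [-0.5, -0.5, -0.9]
grip_width: 0.329
gripper_force: 59.3
t: 23.12
tool_pos: [462.1, 374.6, 52.9]
tool_rot: [-0.0, -0.001, 1.0, -0.001]
wrist_force: [0.6, -0.6, -0.6]
grip_width: 0.502
gripper_force: 0.0
t: 23.75
tool_pos: [462.7, 375.2, 205.3]
tool_rot: [0.001, -0.001, 1.0, -0.0]
wrist_force: [0.2, -0.8, -0.8]
grip_width: 0.598
gripper_force: 0.0
t: 24.38
tool_pos: [506.0, 228.7, 204.2]
tool_rot: [0.001, -0.086, 0.996, -0.001]
wrist_force: [0.3, -0.8, 0.3]
grip_width: 0.601
gripper_force: 0.0
t: 25.0
tool_pos: [549.1, 83.2, 204.2]
tool_rot: [0.001, -0.086, 0.996, -0.001]
wrist_force: [0.6, -0.1, -1.0]
grip_width: 0.601
gripper_force: 0.0
t: 25.25
tool_pos: [558.1, 53.3, 204.0]
tool_rot: [0.001, -0.085, 0.996, -0.001]
wrist_force: [0.6, -0.1, -0.6]
grip_width: 0.602
gripper_force: 0.0
pos [558.1  53.3 204. ] q6 -0.21 F [ 0.6 -0.1 -0.6] w 51.2 psi -170.3 
level [0.01 0.02 0.  ] turn 0.0125 shift [-0.06  0.05 -2.37]
```

View pics/s3.png

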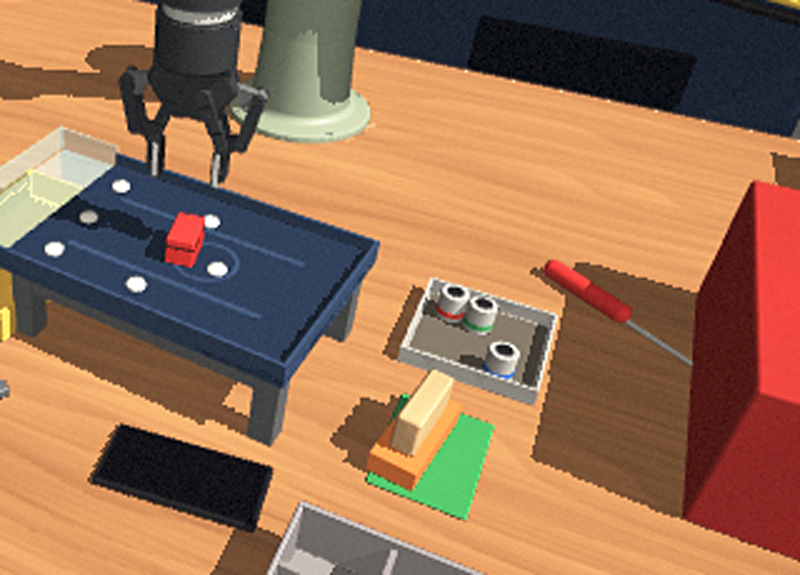

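All three sockets stand in the tray. The green one was shifted next to the red one but is still inside, so this is fine. The box is next.

```bash
python3 -m pendant '-.06 .05 -.8 0 0 0 .2;0 0 -.8 0 0 0 .2;0 0 -.75 0 0 0 .2;0 0 0 0 0 0 .2;0 0 0 0 0 0 -1'
python3 -m pendant '0 0 0 0 0 0 -1;0 0 0 0 0 0 -1;0 0 0 0 0 0 -1;0 0 .5 0 0 0 -1;0 0 .9 0 0 0 -1'
python3 -m pendant '0 0 .9 0 0 0 -1;-.367 .95 0 0 0 -.61 -1;-.367 .95 0 0 0 -.61 -1;-.367 .95 0 0 0 0 -1;-.367 .95 0 0 0 0 -1'
python3 -m pendant '-.367 .95 0 0 0 0 -1;-.367 .95 0 0 0 0 -1;-.367 .95 0 0 0 0 -1;-.367 .95 0 0 0 0 -1;-.367 .95 0 0 0 0 -1'
python3 -m pendant '0 0 0 0 0 0 -1'
python3 -c "
from h import *
go(459,310,38,180)"
```

```text
t: 25.92
tool_pos: [555.9, 57.1, 133.2]
tool_rot: [0.001, -0.087, 0.996, -0.001]
wrist_force: [0.9, -0.9, -0.3]
grip_width: 0.398
gripper_force: 0.0
t: 26.55
tool_pos: [554.7, 56.4, 174.4]
tool_rot: [-0.001, -0.086, 0.996, -0.001]
wrist_force: [-0.5, 0.9, -0.6]
grip_width: 0.338
gripper_force: 59.6
t: 27.18
tool_pos: [511.2, 171.2, 202.0]
tool_rot: [0.001, -0.001, 1.0, -0.001]
wrist_force: [0.4, -0.4, -0.5]
grip_width: 0.338
gripper_force: 59.7
t: 27.8
tool_pos: [456.2, 313.8, 202.0]
tool_rot: [0.001, -0.001, 1.0, -0.001]
wrist_force: [-0.0, 1.0, -0.0]
grip_width: 0.335
gripper_force: 59.7
t: 27.92
tool_pos: [455.8, 314.4, 201.8]
tool_rot: [0.001, -0.003, 1.0, -0.001]
wrist_force: [-0.3, -0.1, -1.2]
grip_width: 0.334
gripper_force: 59.6
pos [455.8 314.4 201.8] q6 0.47 F [-0.3 -0.1 -1.2] w 28.4 psi -179.7 
level [0.01 0.01 0.  ] turn -0.0375 shift [ 0.11 -0.15 -5.46]
```

```bash
python3 -m pendant '.1 -.14 -.8 0 0 0 -1;0 0 -1 0 0 0 -1;0 0 -1 0 0 0 -1;0 0 -1 0 0 0 -1;0 0 -1 0 0 0 -1'
python3 -m pendant '0 0 -.65 0 0 0 -1;0 0 0 0 0 0 -1;0 0 0 0 0 0 0;0 0 0 0 0 0 .0;0 0 .5 0 0 0 .0'
python3 -m pendant '0 0 1 0 0 0 0;0 0 1 0 0 0 .1;0 0 1 0 0 0 .2;0 0 1 0 0 0 .2;0 0 0 0 0 0 .2'
python3 -m pendant '.99 .06 0 0 0 -.53 .2;.99 .06 0 0 0 -.53 .2;.99 .06 0 0 0 0 .2;.99 .06 0 0 0 0 .2;.99 .06 0 0 0 0 .2'
python3 -m pendant '0 0 0 0 0 0 .2'
python3 -c "
from h import *
go(607.5,319,51,171.5); snap('scene','s4',(280,100,600,330),2.5)"
```

```text
t: 28.55
tool_pos: [460.2, 307.9, 56.8]
tool_rot: [0.001, -0.0, 1.0, -0.001]
wrist_force: [0.7, 0.1, -1.0]
grip_width: 0.337
gripper_force: 59.6
t: 29.18
tool_pos: [458.8, 308.3, 52.6]
tool_rot: [-0.0, -0.001, 1.0, -0.001]
wrist_force: [-0.7, -0.1, -0.4]
grip_width: 0.498
gripper_force: 0.0
t: 29.8
tool_pos: [461.3, 309.7, 176.3]
tool_rot: [0.003, -0.001, 1.0, 0.001]
wrist_force: [-0.8, 0.0, -0.7]
grip_width: 0.594
gripper_force: 0.0
t: 30.42
tool_pos: [608.4, 317.6, 172.0]
tool_rot: [-0.0, 0.073, 0.997, -0.001]
wrist_force: [0.0, -0.0, 0.6]
grip_width: 0.599
gripper_force: 0.0
t: 30.55
tool_pos: [609.1, 317.3, 171.6]
tool_rot: [0.0, 0.073, 0.997, -0.001]
wrist_force: [0.2, -0.1, -1.0]
grip_width: 0.6
gripper_force: 0.0
pos [609.1 317.3 171.6] q6 0.52 F [ 0.2 -0.1 -1. ] w 51.0 psi 171.6 
level [0.01 0.   0.  ] turn -0.0125 shift [-0.05  0.06 -4.02]
```

View pics/s4.png

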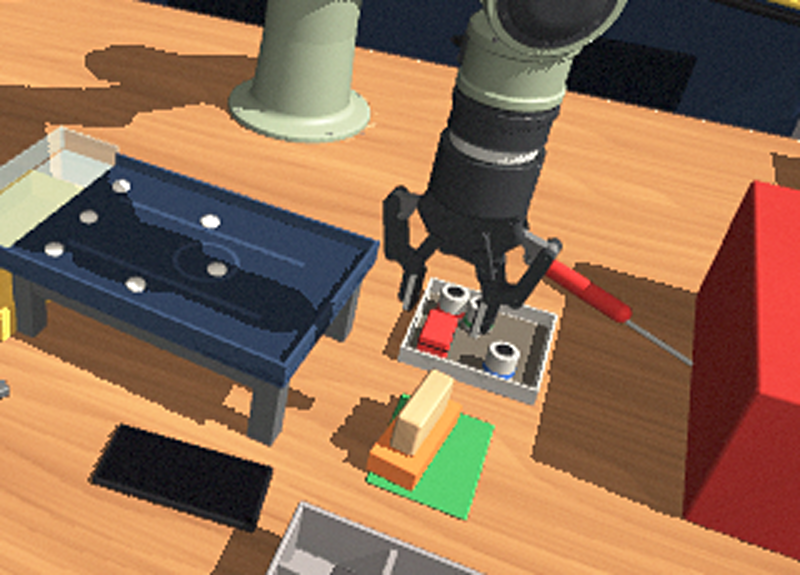

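All four items are in the tray, six heads are on the panel, and the scraper hasn't moved. Now the scraper grasp.

```bash
python3 -m pendant '-.05 .06 -1 0 0 0 .2;0 0 -1 0 0 0 .2;0 0 -1 0 0 0 .2;0 0 -.8 0 0 0 .2;0 0 -.2 0 0 0 .2'
python3 -m pendant '0 0 0 0 0 0 -1;0 0 0 0 0 0 -1;0 0 0 0 0 0 -1;0 0 0 0 0 0 -1;0 0 0 0 0 0 -1'
python3 -c "
from h import *
go(607.5,319,51,175)"
```

```text
t: 31.22
tool_pos: [603.6, 319.0, 50.7]
tool_rot: [-0.002, 0.073, 0.997, -0.002]
wrist_force: [0.3, -1.1, 0.0]
grip_width: 0.597
gripper_force: 0.0
t: 31.85
tool_pos: [607.0, 319.9, 53.8]
tool_rot: [0.001, 0.073, 0.997, -0.0]
wrist_force: [-1.2, 0.5, 5.8]
grip_width: 0.274
gripper_force: 60.8
pos [607.  319.9  53.8] q6 0.52 F [-1.2  0.5  5.8] w 23.3 psi 171.6 
level [0.01 0.01 0.  ] turn 0.425 shift [ 0.02 -0.03 -0.09]
```

```bash
python3 -m pendant '0 0 .5 0 0 0 -1;0 0 1 0 0 0 -1;0 0 1 0 0 0 -1;0 0 1 0 0 0 -1;0 0 1 0 0 0 -1'
python3 -m pendant '0 0 1 0 0 0 -1;-.2 -.95 0 0 0 .42 -1;-.2 -.95 0 0 0 0 -1;-.2 -.95 0 0 0 0 -1;-.2 -.95 0 0 0 0 -1'
python3 -m pendant '-.2 -.95 0 0 0 0 -1;-.2 -.95 0 0 0 0 -1;0 0 0 0 0 0 -1;0 0 0 0 0 0 -1'
python3 -c "
from h import *
go(569.4,144.7,151,175); c=snap('top','t2',(230,165,410,280),4)
print(proj(c,[(630,37,106)]))"
```

```text
t: 32.48
tool_pos: [606.3, 319.3, 189.0]
tool_rot: [0.0, 0.073, 0.997, -0.001]
wrist_force: [0.0, -0.1, -1.9]
grip_width: 0.273
gripper_force: 59.6
t: 33.1
tool_pos: [582.0, 204.5, 218.1]
tool_rot: [0.0, 0.044, 0.999, -0.001]
wrist_force: [1.0, 0.4, -1.7]
grip_width: 0.275
gripper_force: 59.8
t: 33.6
tool_pos: [570.6, 148.7, 218.0]
tool_rot: [0.001, 0.044, 0.999, -0.001]
wrist_force: [-0.5, -0.4, -1.5]
grip_width: 0.272
gripper_force: 59.7
pos [570.6 148.7 218. ] q6 0.22 F [-0.5 -0.4 -1.5] w 23.1 psi 175.0 
level [0.01 0.01 0.  ] turn 0.0 shift [-0.04 -0.13 -2.23]
[[287.26715295 194.17070913]]
```

View pics/t2.png

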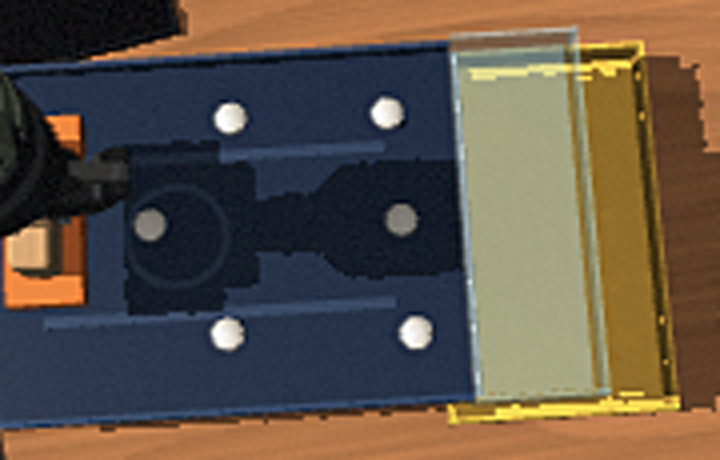

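The heads are where I measured them, and the scraper is held square to the panel behind the middle lane. I'll lower it and sweep.

```bash
python3 -m pendant '-.04 -.05 -.8 0 0 0 -1;0 0 -.8 0 0 0 -1;0 0 -.4 0 0 0 -1;0 0 -.2 0 0 0 -1;0 0 0 0 0 0 -1'
```

```text
t: 34.28
tool_pos: [569.4, 147.3, 151.7]
tool_rot: [0.0, 0.043, 0.999, -0.001]
wrist_force: [0.3, 0.5, -1.9]
grip_width: 0.273
gripper_force: 59.7
```

```bash
python3 -m pendant '0 0 -.04 0 0 0 -1;0 0 0 0 0 0 -1'
python3 -m pendant '0 0 -.03 0 0 0 -1;0 0 0 0 0 0 -1'
```

```text
t: 34.52
tool_pos: [569.6, 147.1, 151.0]
tool_rot: [0.001, 0.044, 0.999, -0.001]
wrist_force: [-0.7, -0.2, -2.3]
grip_width: 0.28
gripper_force: 59.7
t: 34.78
tool_pos: [569.5, 147.1, 149.8]
tool_rot: [0.001, 0.044, 0.999, -0.001]
wrist_force: [-0.2, -0.4, -0.3]
grip_width: 0.27
gripper_force: 59.8
```

```bash
python3 -m pendant '-.03 -.3 0.02 0 0 0 -1;-.058 -.6 0 0 0 0 -1;-.058 -.6 0 0 0 0 -1;-.058 -.6 0 0 0 0 -1;-.058 -.6 0 0 0 0 -1'
python3 -m pendant '-.058 -.6 0 0 0 0 -1;-.058 -.6 0 0 0 0 -1;-.058 -.6 0 0 0 0 -1;-.058 -.6 0 0 0 0 -1;-.058 -.6 0 0 0 0 -1'
python3 -m pendant '-.058 -.6 0 0 0 0 -1;-.058 -.6 0 0 0 0 -1;-.05 -.5 0 0 0 0 -1'
python3 -m pendant '-.03 -.3 0 0 0 0 -1;0 0 0 0 0 0 -1'
python3 -c "
from h import *
go(548.6,-92.4,150,175)"
```

```text
t: 35.4
tool_pos: [561.2, 64.4, 150.1]
tool_rot: [0.0, 0.044, 0.999, -0.001]
wrist_force: [-0.3, 0.0, -1.8]
grip_width: 0.271
gripper_force: 59.7
t: 36.02
tool_pos: [552.6, -25.1, 150.1]
tool_rot: [0.0, 0.044, 0.999, -0.001]
wrist_force: [0.4, -0.0, -1.6]
grip_width: 0.272
gripper_force: 59.7
t: 36.4
tool_pos: [547.6, -76.2, 150.1]
tool_rot: [0.0, 0.044, 0.999, -0.001]
wrist_force: [0.9, 0.8, -2.5]
grip_width: 0.275
gripper_force: 59.7
t: 36.65
tool_pos: [546.8, -84.6, 150.1]
tool_rot: [0.0, 0.044, 0.999, -0.001]
wrist_force: [1.0, 0.2, -2.2]
grip_width: 0.27
gripper_force: 59.8
pos [546.8 -84.6 150.1] q6 -0.2 F [ 1.   0.2 -2.2] w 22.9 psi 174.9 
level [0.01 0.   0.  ] turn 0.0125 shift [ 0.06 -0.26 -0.  ]
```

```bash
python3 -m pendant '.03 -.26 0 0 0 0 -1;0 0 .6 0 0 0 -1;0 0 .8 0 0 0 -1;.31 .9 0 0 0 0 -1;.31 .9 0 0 0 0 -1'
python3 -m pendant '.31 .9 0 0 0 0 -1;.31 .9 0 0 0 0 -1;.31 .9 0 0 0 0 -1;.31 .9 0 0 0 0 -1;.31 .9 0 0 0 0 -1'
python3 -m pendant '0 0 0 0 0 0 -1'
python3 -c "
from h import *
go(613.3,95.7,150,175); c=snap('top','t3',(230,165,410,280),4)"
```

```text
t: 37.28
tool_pos: [566.9, -37.3, 192.6]
tool_rot: [0.001, 0.044, 0.999, -0.001]
wrist_force: [-0.3, -0.5, -2.1]
grip_width: 0.271
gripper_force: 59.8
t: 37.9
tool_pos: [613.1, 98.4, 192.0]
tool_rot: [0.0, 0.043, 0.999, -0.001]
wrist_force: [-0.0, 0.9, -1.0]
grip_width: 0.273
gripper_force: 59.7
t: 38.02
tool_pos: [613.2, 99.3, 191.9]
tool_rot: [0.0, 0.042, 0.999, -0.001]
wrist_force: [0.7, 0.8, -1.2]
grip_width: 0.273
gripper_force: 59.8
pos [613.2  99.3 191.9] q6 0.13 F [ 0.7  0.8 -1.2] w 23.2 psi 175.2 
level [0.01 0.01 0.  ] turn -0.025 shift [ 0.   -0.12 -1.4 ]
```

View pics/t3.png

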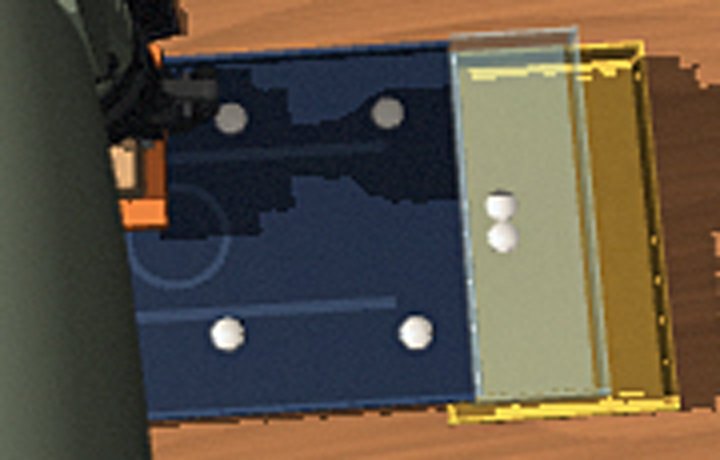

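Both middle heads are in the chute at (500,205) and (502,237), and the rest are unmoved. Lane 2 next.

```bash
python3 -m pendant '0 -.06 -.7 0 0 0 -1;0 0 -.5 0 0 0 -1;0 0 -.18 0 0 0 -1;0 0 0 0 0 0 -1;-.03 -.3 0 0 0 0 -1'
python3 -m pendant '-.05 -.6 0 0 0 0 -1;-.05 -.6 0 0 0 0 -1;-.05 -.6 0 0 0 0 -1;-.05 -.6 0 0 0 0 -1;-.05 -.6 0 0 0 0 -1'
python3 -m pendant '-.05 -.6 0 0 0 0 -1;-.05 -.6 0 0 0 0 -1;-.05 -.6 0 0 0 0 -1;-.05 -.6 0 0 0 0 -1;-.05 -.5 0 0 0 0 -1'
python3 -m pendant '-.03 -.3 0 0 0 0 -1;0 0 0 0 0 0 -1'
python3 -c "
from h import *
go(596.4,-96.6,150,175)"
```

```text
t: 38.7
tool_pos: [612.2, 86.4, 151.0]
tool_rot: [0.001, 0.043, 0.999, -0.001]
wrist_force: [-0.2, -0.6, -1.0]
grip_width: 0.269
gripper_force: 59.7
t: 39.33
tool_pos: [604.3, -5.0, 150.7]
tool_rot: [0.0, 0.044, 0.999, -0.001]
wrist_force: [1.0, 0.1, -2.5]
grip_width: 0.275
gripper_force: 59.8
t: 39.95
tool_pos: [596.8, -91.8, 150.6]
tool_rot: [0.0, 0.044, 0.999, -0.001]
wrist_force: [0.3, -0.1, -2.6]
grip_width: 0.277
gripper_force: 59.8
t: 40.2
tool_pos: [595.9, -100.2, 150.6]
tool_rot: [0.0, 0.044, 0.999, -0.001]
wrist_force: [0.3, -0.3, -1.4]
grip_width: 0.27
gripper_force: 59.8
pos [ 595.9 -100.2  150.6] q6 -0.2 F [ 0.3 -0.3 -1.4] w 22.9 psi 174.9 
level [0.01 0.   0.  ] turn 0.0125 shift [ 0.02  0.12 -0.02]
```

```bash
python3 -m pendant '0 0 .6 0 0 0 -1;0 0 .8 0 0 0 -1;-.41 1 0 0 0 0 -1;-.41 1 0 0 0 0 -1;-.41 1 0 0 0 0 -1'
python3 -m pendant '-.41 1 0 0 0 0 -1;-.41 1 0 0 0 0 -1;-.41 1 0 0 0 0 -1;-.41 1 0 0 0 0 -1;0 0 0 0 0 0 -1'
python3 -m pendant '0 0 -.7 0 0 0 -1;0 0 -.5 0 0 0 -1;0 0 -.18 0 0 0 -1;0 0 0 0 0 0 -1'
python3 -c "
from h import *
go(510.1,109.7,150.2,175)"
```

```text
t: 40.83
tool_pos: [558.6, -8.1, 192.8]
tool_rot: [0.0, 0.043, 0.999, -0.001]
wrist_force: [-0.2, -0.0, -1.0]
grip_width: 0.272
gripper_force: 59.8
t: 41.45
tool_pos: [508.7, 112.7, 192.8]
tool_rot: [0.0, 0.041, 0.999, -0.001]
wrist_force: [0.3, -0.2, -1.4]
grip_width: 0.274
gripper_force: 59.8
t: 41.95
tool_pos: [509.9, 110.2, 151.0]
tool_rot: [-0.0, 0.044, 0.999, -0.001]
wrist_force: [0.1, 0.4, -2.0]
grip_width: 0.272
gripper_force: 59.9
pos [509.9 110.2 151. ] q6 0.16 F [ 0.1  0.4 -2. ] w 23.2 psi 175.0 
level [ 0.01 -0.    0.  ] turn 0.0 shift [ 0.01 -0.02 -0.03]
```

```bash
python3 -m pendant '-.03 -.3 -.02 0 0 0 -1;-.05 -.6 0 0 0 0 -1;-.05 -.6 0 0 0 0 -1;-.05 -.6 0 0 0 0 -1;-.05 -.6 0 0 0 0 -1'
python3 -m pendant '-.05 -.6 0 0 0 0 -1;-.05 -.6 0 0 0 0 -1;-.05 -.6 0 0 0 0 -1;-.05 -.6 0 0 0 0 -1;-.05 -.6 0 0 0 0 -1'
python3 -m pendant '-.05 -.6 0 0 0 0 -1;-.03 -.4 0 0 0 0 -1;0 0 0 0 0 0 -1'
python3 -c "
from h import *
go(492.8,-89,150,175)"
```

```text
t: 42.58
tool_pos: [502.9, 27.9, 150.8]
tool_rot: [0.0, 0.044, 0.999, -0.001]
wrist_force: [0.0, 1.2, -1.6]
grip_width: 0.274
gripper_force: 59.7
t: 43.2
tool_pos: [495.4, -61.8, 150.7]
tool_rot: [0.0, 0.044, 0.999, -0.001]
wrist_force: [-0.3, 0.8, -1.2]
grip_width: 0.274
gripper_force: 59.7
t: 43.58
tool_pos: [493.1, -91.4, 150.7]
tool_rot: [0.0, 0.044, 0.999, -0.001]
wrist_force: [0.1, -0.1, -1.6]
grip_width: 0.274
gripper_force: 59.9
pos [493.1 -91.4 150.7] q6 -0.24 F [ 0.1 -0.1 -1.6] w 23.3 psi 174.9 
level [0.01 0.   0.  ] turn 0.0125 shift [-0.01  0.08 -0.02]
```

```bash
python3 -m pendant '0 0 .6 0 0 0 -1;0 0 .8 0 0 0 -1;.255 .955 .3 0 0 0 -1;.255 .955 .3 0 0 0 -1;.255 .955 .2 0 0 0 -1'
python3 -m pendant '.255 .955 0 0 0 .31 -1;.255 .955 0 0 0 .31 -1;.255 .955 0 0 0 0 -1;.255 .955 0 0 0 0 -1;.255 .955 0 0 0 0 -1'
python3 -m pendant '.255 .955 0 0 0 0 -1;.255 .955 0 0 0 0 -1;.255 .955 0 0 0 0 -1;.255 .955 0 0 0 0 -1;.255 .955 0 0 0 0 -1'
python3 -m pendant '.255 .955 0 0 0 0 -1;.255 .955 0 0 0 0 -1;0 0 0 0 0 0 -1;0 0 0 0 0 0 -1'
python3 -c "
from h import *
go(608,338,54,179.5); c=snap('top','t4',(210,165,410,280),4)"
```

```text
t: 44.2
tool_pos: [516.3, -3.2, 217.2]
tool_rot: [0.001, 0.043, 0.999, -0.001]
wrist_force: [0.5, 0.0, -2.1]
grip_width: 0.271
gripper_force: 59.8
t: 44.82
tool_pos: [554.1, 140.3, 216.6]
tool_rot: [0.0, -0.0, 1.0, -0.001]
wrist_force: [0.0, -0.1, -1.9]
grip_width: 0.271
gripper_force: 59.8
t: 45.45
tool_pos: [592.2, 283.5, 216.4]
tool_rot: [0.0, -0.0, 1.0, -0.001]
wrist_force: [0.2, 0.2, -2.2]
grip_width: 0.273
gripper_force: 59.8
t: 45.95
tool_pos: [607.2, 339.2, 216.1]
tool_rot: [-0.0, 0.0, 1.0, -0.001]
wrist_force: [0.7, -0.9, -2.1]
grip_width: 0.271
gripper_force: 59.9
pos [607.2 339.2 216.1] q6 0.4 F [ 0.7 -0.9 -2.1] w 23.0 psi 180.0 
level [ 0.02 -0.    0.  ] turn -0.0625 shift [ 0.03 -0.04 -5.4 ]
```

View pics/t4.png

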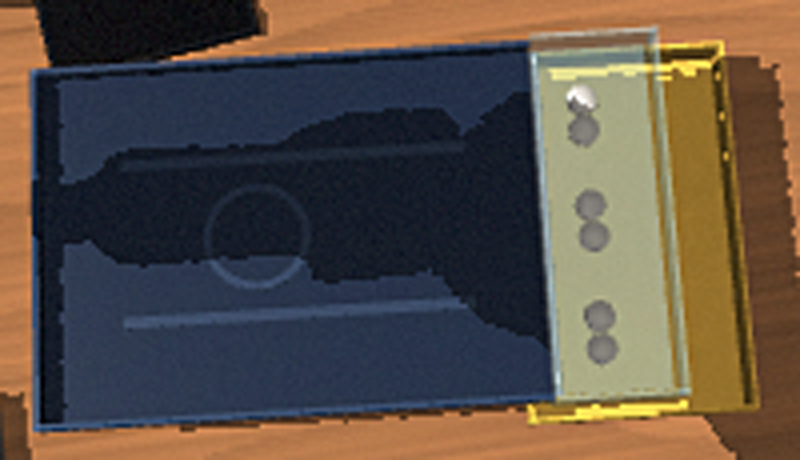

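All six heads are in the chute and the panel is clear. Now I'll set the scraper down on the mat.

```bash
python3 -m pendant '.03 -.04 -.8 0 0 0 -1;0 0 -1 0 0 0 -1;0 0 -1 0 0 0 -1;0 0 -1 0 0 0 -1;0 0 -1 0 0 0 -1'
python3 -m pendant '0 0 -.4 0 0 0 -1;0 0 -.1 0 0 0 -1;0 0 0 0 0 0 -1;0 0 0 0 0 0 -1'
python3 -c "
from h import *
go(608,338,54,179.5)"
```

```text
t: 46.62
tool_pos: [608.8, 336.9, 72.2]
tool_rot: [0.0, 0.001, 1.0, -0.001]
wrist_force: [0.1, 0.4, -1.3]
grip_width: 0.27
gripper_force: 60.0
t: 47.12
tool_pos: [609.7, 338.4, 59.2]
tool_rot: [0.001, 0.0, 1.0, -0.0]
wrist_force: [-0.8, 0.1, -2.3]
grip_width: 0.269
gripper_force: 59.9
pos [609.7 338.4  59.2] q6 0.4 F [-0.8  0.1 -2.3] w 22.9 psi 180.0 
level [0.01 0.02 0.  ] turn -0.0625 shift [-0.06 -0.01 -0.17]
```

```bash
python3 -m pendant '-.05 0 -.14 0 0 0 -1;0 0 0 0 0 0 -1;0 0 0 0 0 0 -.9'
python3 -m pendant '0 0 0 0 0 0 0;0 0 0 0 0 0 0.2;0 0 0 0 0 0 .2;0 0 .5 0 0 0 .2;0 0 1 0 0 0 .2'
python3 -m pendant '0 0 1 0 0 0 .2;0 0 1 0 0 0 .2;0 0 1 0 0 0 .2;0 0 .8 0 0 0 -1;-.17 -.98 0 0 0 0 -1'
python3 -m pendant '-.17 -.98 0 0 0 0 -1;-.17 -.98 0 0 0 0 -1;-.17 -.98 0 0 0 0 -1;-.17 -.98 0 0 0 0 -1;-.17 -.98 0 0 0 0 -1'
python3 -m pendant '-.17 -.98 0 0 0 0 -1;-.17 -.98 0 0 0 0 -1;-.17 -.98 0 0 0 0 -1;-.17 -.98 0 0 0 0 -1;-.17 -.98 0 0 0 0 -1'
python3 -m pendant '-.17 -.98 0 0 0 0 -1;-.17 -.98 0 0 0 0 -1;-.17 -.98 0 0 0 0 -1;-.17 -.98 0 0 0 0 -1;-.17 -.98 0 0 0 0 -1'
python3 -m pendant '-.17 -.98 0 0 0 0 -1;-.17 -.98 0 0 0 0 -1;-.17 -.98 0 0 0 0 -1;-.17 -.98 0 0 0 0 -1;-.17 -.98 0 0 0 0 -1'
python3 -m pendant '-.17 -.98 0 0 0 0 -1;-.17 -.98 0 0 0 0 -1;-.17 -.98 0 0 0 0 -1;0 0 0 0 0 0 -1'
python3 -c "
from h import *
go(482.8,-383.8,96,188); 
a=snap('top')['img'][:,:,::-1];b=snap('scene')['img'][100:330,280:600,::-1]
cv2.imwrite('pics/t5.png',np.vstack([cv2.resize(a[165:330,150:430],None,fx=1.8,fy=1.8,interpolation=2)[:,:500],cv2.resize(b,None,fx=1.5625,fy=1.22,interpolation=2)]))"
```

```text
t: 47.5
tool_pos: [607.5, 338.3, 53.8]
tool_rot: [0.001, 0.0, 1.0, -0.001]
wrist_force: [-0.2, 0.4, 0.7]
grip_width: 0.271
gripper_force: 60.0
t: 48.12
tool_pos: [606.4, 337.6, 98.4]
tool_rot: [-0.001, 0.0, 1.0, -0.001]
wrist_force: [0.8, 0.2, -0.6]
grip_width: 0.601
gripper_force: 0.0
t: 48.75
tool_pos: [603.8, 310.4, 216.5]
tool_rot: [0.003, -0.001, 1.0, 0.001]
wrist_force: [0.4, -0.7, -0.2]
grip_width: 0.181
gripper_force: 0.0
t: 49.38
tool_pos: [576.7, 160.7, 213.8]
tool_rot: [0.001, 0.0, 1.0, -0.001]
wrist_force: [1.1, -1.4, -0.0]
grip_width: 0.004
gripper_force: 0.0
t: 50.0
tool_pos: [551.2, 13.6, 213.8]
tool_rot: [0.001, 0.0, 1.0, -0.001]
wrist_force: [-0.9, -0.6, -0.5]
grip_width: -0.002
gripper_force: 0.0
t: 50.62
tool_pos: [525.7, -133.5, 213.8]
tool_rot: [0.001, 0.0, 1.0, -0.001]
wrist_force: [-0.1, -0.1, -0.3]
grip_width: 0.003
gripper_force: 0.0
t: 51.25
tool_pos: [500.2, -280.5, 213.8]
tool_rot: [0.001, 0.0, 1.0, -0.001]
wrist_force: [-0.7, -0.1, 0.7]
grip_width: 0.002
gripper_force: 0.0
t: 51.75
tool_pos: [484.6, -369.7, 213.5]
tool_rot: [0.001, 0.002, 1.0, -0.002]
wrist_force: [0.1, 0.7, 0.5]
grip_width: 0.0
gripper_force: 0.0
pos [ 484.6 -369.7  213.5] q6 -0.77 F [0.1 0.7 0.5] w 0.0 psi 179.8 
level [0.02 0.01 0.  ] turn 1.025 shift [-0.06 -0.47 -3.92]
```

View pics/t5.png

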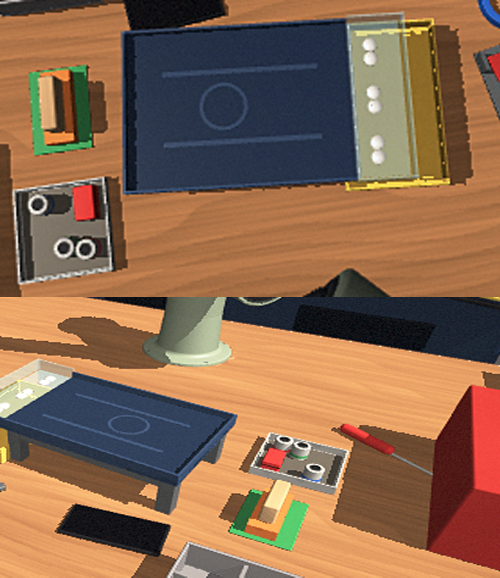

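The panel is clear, the scraper stands in the middle of the mat, the four items are in the tray, and all the heads are in the chute. Now the pedal.

```bash
python3 -m pendant '-.06 -.47 -.6 0 0 0 -1;0 0 -1 0 0 0 -1;0 0 -1 0 0 0 -1;0 0 -1 0 0 0 -1;0 0 -.3 0 0 0 -1'
python3 -m pendant '0 0 0 0 0 0 -1;-.04 0 -.25 0 0 0 -1;-.06 0 -.25 0 0 0 -1;-.06 -.01 -.25 0 0 0 -1;0 0 0 0 0 0 -1'
python3 -m pendant '-.05 0 -.25 0 0 0 -1;-.05 -.01 -.2 0 0 0 -1;0 0 0 0 0 0 -1;0 0 0 0 0 0 -1'
```

```text
t: 52.48
tool_pos: [481.6, -380.1, 92.7]
tool_rot: [-0.001, 0.0, 1.0, 0.001]
wrist_force: [-1.9, 1.0, 3.3]
grip_width: 0.0
gripper_force: 1.7
t: 53.1
tool_pos: [478.6, -383.5, 74.1]
tool_rot: [0.001, 0.001, 1.0, -0.002]
wrist_force: [-1.8, -1.0, 5.7]
grip_width: 0.001
gripper_force: 2.5
t: 53.6
tool_pos: [476.7, -383.9, 61.6]
tool_rot: [0.002, 0.0, 1.0, -0.003]
wrist_force: [-0.4, -0.6, 8.1]
grip_width: 0.001
gripper_force: 3.9
```

```bash
python3 -m pendant '-.02 0 -.1 0 0 0 -1;0 0 -.05 0 0 0 -1;0 0 0 0 0 0 -1;0 0 0 0 0 0 -1'
python3 -m pendant '0 0 -.07 0 0 0 -1;0 0 0 0 0 0 -1;0 0 0 0 0 0 -1'
```

```text
t: 54.1
tool_pos: [476.3, -384.0, 57.3]
tool_rot: [0.002, 0.0, 1.0, -0.003]
wrist_force: [-0.2, 0.3, 9.1]
grip_width: 0.001
gripper_force: 4.3
t: 54.48
tool_pos: [476.3, -384.0, 56.9]
tool_rot: [0.002, 0.0, 1.0, -0.003]
wrist_force: [-4.2, 2.4, 20.0]
grip_width: 0.0
gripper_force: 10.3
```

The force rose sharply at 57 mm, so the pedal is on its stop. I'll hold briefly, look, then let it up.

```bash
python3 -m pendant '0 0 0 0 0 0 -1;0 0 0 0 0 0 -1;0 0 0 0 0 0 -1;0 0 0 0 0 0 -1'
python3 -c "
from h import *
snap('top','x1')"
python3 -m pendant '0.04 0 .2 0 0 0 -1;.06 0 .3 0 0 0 -1;.06 0 .3 0 0 0 -1;.06 0 .4 0 0 0 -1;.05 0 .5 0 0 0 -1'
python3 -m pendant '0 0 .8 0 0 0 -1;0 0 1 0 0 0 -1;0 0 1 0 0 0 -1;0 0 1 0 0 0 -1;-1 0 0 0 0 0 -1'
python3 -m pendant '-1 0 0 0 0 0 -1;0 0 0 0 0 0 -1;0 0 0 0 0 0 -1;0 0 0 0 0 0 -1'
python3 -c "
from h import *
a=load('top')['img'][165:285,300:500,::-1]; b=snap('top')['img'][165:285,300:500,::-1]; s=snap('scene')['img'][130:290,160:420,::-1]
f=lambda i,w,h:cv2.resize(i,(w,h),interpolation=2)
cv2.imwrite('pics/t6.png',np.vstack([np.hstack([f(a,400,240),f(b,400,240)]),f(s,800,360)[:,:]]))
im=load('top')['img']; print(im.shape)"
```

```text
t: 54.98
tool_pos: [476.3, -384.0, 56.9]
tool_rot: [0.002, 0.0, 1.0, -0.003]
wrist_force: [-3.5, 2.7, 20.4]
grip_width: -0.002
gripper_force: 10.3
t: 55.65
tool_pos: [482.8, -381.8, 104.3]
tool_rot: [0.0, 0.0, 1.0, -0.0]
wrist_force: [-0.3, -0.0, -1.4]
grip_width: 0.003
gripper_force: 0.0
t: 56.28
tool_pos: [454.9, -383.2, 220.9]
tool_rot: [0.002, -0.001, 1.0, -0.003]
wrist_force: [-0.2, -1.0, 0.6]
grip_width: 0.001
gripper_force: 0.0
t: 56.78
tool_pos: [423.6, -382.3, 217.9]
tool_rot: [0.001, -0.0, 1.0, -0.001]
wrist_force: [0.5, -0.3, -0.8]
grip_width: -0.003
gripper_force: 0.0
(400, 640, 3)
```

View pics/t6.png

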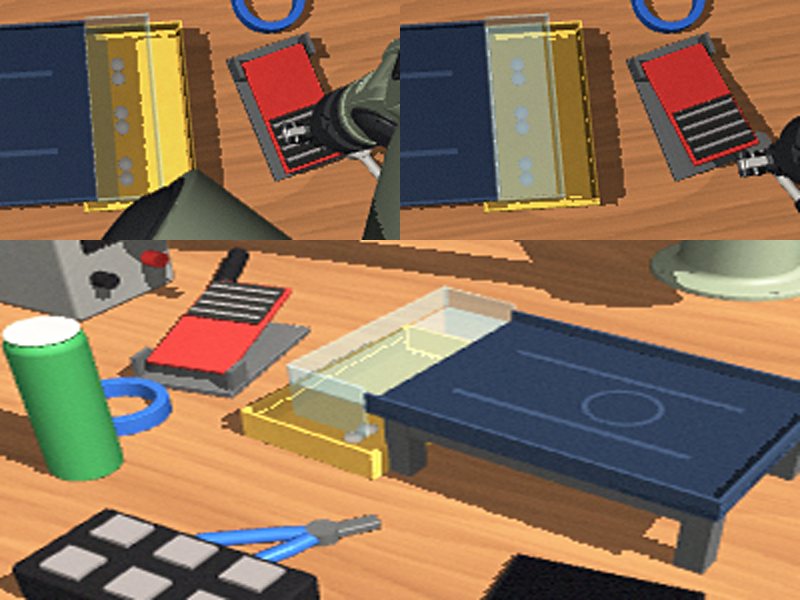

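The pedal went fully down and is up again. All six heads lie in the yellow tray, seen dimmed through the clear flap (three pairs), and the scene view shows nothing left on the flap.

```bash
python3 -c "
from rig import close_job
print(close_job())"
```

```text
the job is handed in; nothing more can be done
None
```

The job is handed in: the three sockets and bit box are in the tool tray, all six rivet heads in the yellow waste tray, the pedal is back up, and the scraper stands on the middle of its mat; phone, tape and pliers were not touched.

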